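# Register the block in the drilling jig and hold the guide on the mark

## Task

Get the pine block ready for drilling: push it home into the corner of the jig so that its far end lies against the end stop and its long side lies flush against the side fence. Then pull the jig's spring-return guide slide by its upright handle toward you until its pointer is level with the pointer of the index clip on the scale, and keep holding it there with the gripper: the job finishes while you hold the slide on the mark, with the block still home and the other things on the bench left where they lie.

Things in the scene. Friction and masses are not known exactly. Their poses are not given: they have to be found in the camera images.
- jig: Drilling jig fixed to the bench: plywood board, top 12 mm above the bench. Origin at bench level; x points away from the robot (turned up to 0.3 rad), y left, z up. In this frame, mm: board x -150..140, y -130..125; side fence: steel bar, working face y=20, x -130..35; end stop: steel bar at the far end, working face x=40, y -70..20; both 18 mm high above the board.
- corner (a point): Inner corner where the faces of side fence and end stop meet, at the board's top (jig x 40, y 20, z 12 mm). Left of the fence stands an aluminium rail along jig x (jig y 49..75, top z 32 mm) with end blocks (top z 40) at jig x -130 and 130, a spring drum (top z 54) at x 126, and left of it a flat steel scale at y 93..115.
- block_centre (a point): Centre (half-way up) of the workpiece: loose pine block 46 x 120 x 30 mm, about 0.1 kg, the only wooden block on the board. It lies flat, its long side (own y) roughly along jig x, 15 to 55 mm short of both stops. Home, its far end touches the end stop and its left long side the side fence: centre at jig x -20, y -3, z 27 mm.
- guide_slide: Spring-return slide on the rail: dark steel saddle 60 x 40 mm, top z 53 mm, with a handle on top and an arm to the right with a 26 mm guide bush that passes 5 mm over the block. Origin at bench level below the handle, axes as the jig's. Parked at jig x 80, y 62 mm; pulls out toward jig -x, 125 mm at most. The spring pulls back with 4 N at the start, 8 N at 100 mm, and draws it home if let go.
- handle_centre (a point): Grip point on the slide's handle, 88 mm above the bench. The handle is an upright steel plate, 12 mm thick along jig x, 36 mm wide along jig y, from the saddle's top (53 mm) to 106 mm above the bench; nothing higher than 60 mm stands near it. Pinch it from above across its thickness, or hook it from behind. Axes as the jig's.
- screen_edge (a point): Near upper corner (255 mm above the bench) of the upright wire-mesh screen left of the jig, which runs from here straight away from the robot for 450 mm. Fixed and solid: cross over it with everything above 300 mm, or pass in front. Like screens: across the bench at world x 780 mm (y 120..420 and -325..-625 mm), and at y -627 mm (x 490..790). Blue vice: within x under 385, y 30..230, z under 170 mm.
- pointer_tip (a point): Tip of the small pointer on the left side of the slide, 28.5 mm above the bench, at the same jig x as the handle's centre; moves with the slide. Axes as the jig's.
- index_tip (a point): The mark: pointer tip of the dark index clip (16 mm block with a small brass screw on top, 38 mm high over the bench) fixed on the scale left of the rail, pointing right at the slide's path. Its place along the scale differs from job to job (50 to 100 mm of slide travel). On the mark, pointer_tip and index_tip have the same jig x (about 3 mm apart in y). Axes as the jig's.
- beech_block: Bystander: pale beech block 60 x 85 x 24 mm lying on the bench right of the jig; shorter and wider than the workpiece. Origin under its centre.
- bracket: Bystander: small bright steel angle bracket, 60 x 40 x 50 mm, on the bench, right. Origin under its centre.
- bolt: Bystander: steel hexagon bolt 22 x 68 x 19 mm lying on the jig's board, in its far right corner behind the end stop. Origin under its centre.
- punch: Bystander: steel centre punch 11 x 108 x 11 mm lying on the bench left of the jig. Origin under its centre.
Mind the look-alikes: they are no part of the job. Leave any blue, turquoise or yellow look-alike of the part that bears block_centre alone.

How it is judged:
By the outcome, as a careful person would: the job done as asked, in the order asked, and still so for the second after the job is handed in, while the arm keeps its last pose, push and grip.
It also fails if it takes over 64 s, if anything falls off the work surface, if the arm or the gripper's body presses on something with over 40 N, if the wrist force passes 120 N, or if a joint passes its speed limit or range.

## Robot

A 6-joint arm with a two-finger parallel gripper is mounted at the origin on a cart in front of the work surface, level with it; the furniture and walls round the work are solid. World frame = base frame: x ahead of the robot, y to its left, z up, the work surface at z = 0. Lengths are in m, angles in rad, forces in N, time in s.
With the tool pointing down it reaches from about 0.325 to 0.775 m from the base axis. Payload 5.5 kg.
Tool frame: the origin (TCP) lies at the very end of the fingers, on their centre line; the grasp point (between the pads) lies 19 mm behind it; x points along the fingers, y is the direction in which the jaws open and shut, and the axes are right-handed (so a half turn about x gives the same grasp; the last joint's range is limited). The gripper opens to 85 mm and grips with 20 to 120 N. Pads are 22 mm wide; open, the fingers measure 114 mm over their backs; the gripper's body (76 mm by 85 mm) begins 54 mm behind the grasp point. The pads swing forward as they close: fully open they stand 13 mm farther back than shut.
Start: joints at [1.081, 0.091, 1.231, -0, 1.82, -0.057], TCP at [0.252, 0.545, 0.197] pointing down, gripper open.
Joint ranges: [-2.87, 2.87], [-0.86, 2.18], [0.17, 2.46], [-1.51, 4.65], [0.06, 2.69], [-2.65, 2.65]. Speed limits (rad/s): [2.57, 2.57, 3.01, 3.14, 3.14, 3.14].

## Interface

Orientations are given as a rotation vector (axis times angle).
In Python, from plant import state, camera, camera_info, hand_in gives the robot as it stands. The module is installed in compiled form; this text tells all that it offers.
- The arm moves only by the shell command python3 -m creep 'ROWS'. ROWS is JSON, a list of rows, each an object with "grip": the finger opening in cm, from 0 to 8.54; "travel": the shift along the tool's x, y, z in cm, a list of three; "spin": the turn about the tool's x in rad. A call has exactly 10 rows; each row shifts and turns the commanded pose from where the row before left it, along the tool's axes as they then stand; what a row does not reach is not made up. A row lasts 1/12 s, in which the tool goes at most 41.7 mm and 7.16 degrees, less where a joint would pass 70% of its speed; a pose out of reach is approached as far as the arm can. A call is refused whole if a number of a shift passes 4.17 or a number of a turn 0.125, either way. A call with a gripper value outside its range is refused whole. The fingers move at their own pace and stop on an object; the grip force is fixed at half the most. Time passes only in rows, so rows that do not move let the fingers close, or fill a call up. It gives the time, the measured TCP pose, the force and the opening at its end, in the units of the state.
- state(): the state, without advancing time (a new reading comes with each control period).
- camera(name): name is "scene" or "top" or "wrist"; returns the picture (400x640x3 uint8, red, green, blue); there is no depth.
- camera_info(name): a dict with "camera_matrix" (3x3 intrinsics, pixels), "R" (3x3) and "t" (3): a world point X has camera coordinates R X + t; the wrist camera has in their place "mount" (4x4, takes a point from camera to tool coordinates, whose origin is the TCP and whose axes are the tool frame's). Camera axes: x right, y down, z forward; pixel columns grow to the right and rows downward; lengths in m; the calibration is good to about 2 mm. The wrist camera is an equidistant fisheye: a pixel r from the principal point sees the ray r / f radians off the axis. A picture is of the moment at which its call begins: read the wrist's pose just before it. camera_info takes no time and is no camera call.
- hand_in(): hands the job in, once; it reports no verdict.
The state is a dict: "clock": time; "joint_positions": joint angles; "joint_vel": joint speeds; "effort": joint torques, N m; "ee_pos": TCP position; "ee_rot": TCP orientation; "force": force on the tool from outside, world axes, zero at the start; "moment": the same for the moment, N m; "finger_gap": opening from 0.0 (shut) to 1.0 (fully open).
Only numpy, scipy, OpenCV 4.12 (cv2) and the standard library are available. Lean on these libraries where they do the work, as an engineer would, in place of code of your own. Each camera call takes 0.05 s, during which the arm holds its last target.

## Working session

There is one attempt and no reset: what is moved stays moved. The work goes in short steps, Python scripts to look and compute and a shell command to move; the robot and the scene stay as the last step left them, time stands still between calls to the robot, and variables do not carry over. Pictures are saved under pics/ and viewed, and the job is handed in when it is done.

```bash
mkdir -p pics
python3 - <<'E'
from plant import *
import cv2,numpy as np
np.set_printoptions(precision=4,suppress=True)
s=state();print(s)
for n in ["scene","top","wrist"]:
    cv2.imwrite(f"pics/{n}0.png",camera(n)[:,:,::-1]);print(n,camera_info(n))
E
```

```text
{'clock': 0.0, 'joint_positions': array([ 1.0813,  0.0918,  1.2319,  0.    ,  1.8198, -0.0567]), 'joint_vel': array([ 0.0003,  0.0003, -0.0015,  0.0014, -0.0001, -0.0003]), 'effort': array([  0.0015, -45.8723, -41.803 ,   0.0001,   0.0115,  -0.    ]), 'ee_pos': array([0.2515, 0.5444, 0.1962]), 'ee_rot': array([ 0.338 ,  1.5446, -0.3409]), 'force': array([-0.1058,  0.4484, -0.7966]), 'moment': array([ 0.0421,  0.0106, -0.0145]), 'finger_gap': 1.0031770338672354}
scene {'camera_matrix': array([[368.2993,   0.    , 325.0687],
       [  0.    , 368.2993, 203.2353],
       [  0.    ,   0.    ,   1.    ]]), 'R': array([[ 0.6368, -0.771 ,  0.0034],
       [-0.532 , -0.4426, -0.7218],
       [ 0.558 ,  0.4579, -0.6921]]), 't': array([-0.4634,  0.3285,  0.9951])}
top {'camera_matrix': array([[517.9261,   0.    , 313.5259],
       [  0.    , 517.9261, 199.9477],
       [  0.    ,   0.    ,   1.    ]]), 'R': array([[-0.0167, -0.9999, -0.0041],
       [-0.9986,  0.0169, -0.0511],
       [ 0.0511,  0.0032, -0.9987]]), 't': array([-0.1368,  0.5509,  1.7807])}
wrist {'camera_matrix': array([[309.7069,   0.    , 321.091 ],
       [  0.    , 309.7069, 201.4834],
       [  0.    ,   0.    ,   1.    ]]), 'mount': array([[ 0.0003, -0.3041,  0.9527, -0.1773],
       [ 1.    ,  0.0001, -0.0003,  0.0003],
       [ 0.    ,  0.9527,  0.3041, -0.0772],
       [ 0.    ,  0.    ,  0.    ,  1.    ]])}
```

View pics/scene0.png

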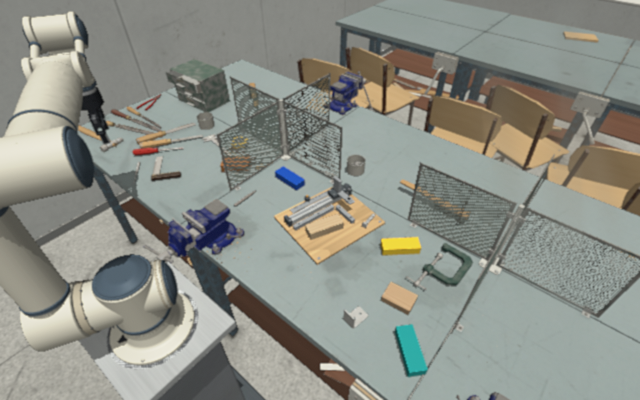

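View pics/top0.png

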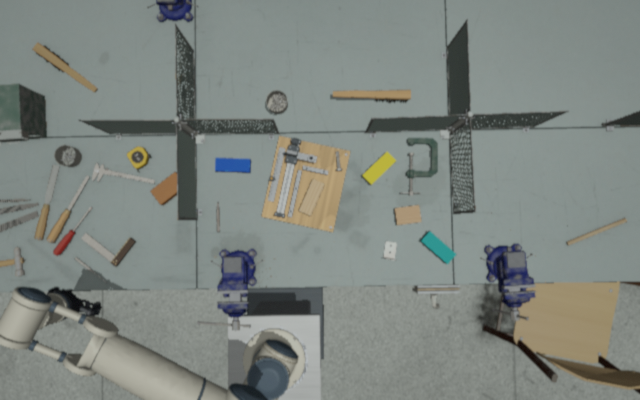

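View pics/wrist0.png

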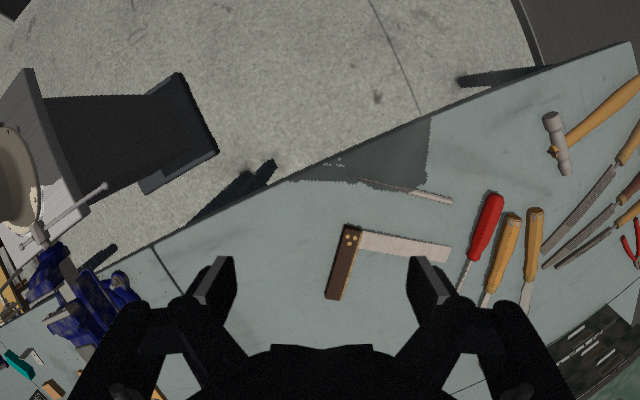

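Run:
```python
import cv2
im=cv2.imread("pics/top0.png")
cv2.imwrite("pics/top0z.png",cv2.resize(im[128:238,245:360],None,fx=5.2,fy=5.2,interpolation=cv2.INTER_CUBIC))
im=cv2.imread("pics/scene0.png")
cv2.imwrite("pics/scene0z.png",cv2.resize(im[170:270,265:395],None,fx=5.5,fy=5.5,interpolation=cv2.INTER_CUBIC))
```

```text
(no output)
```

View pics/top0z.png

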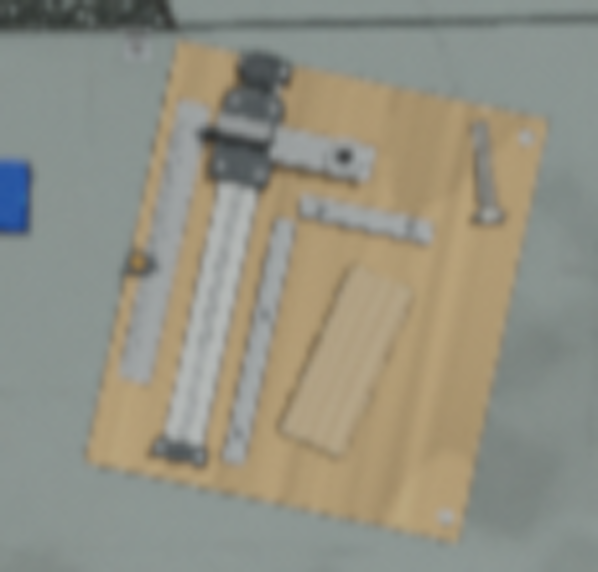

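View pics/scene0z.png

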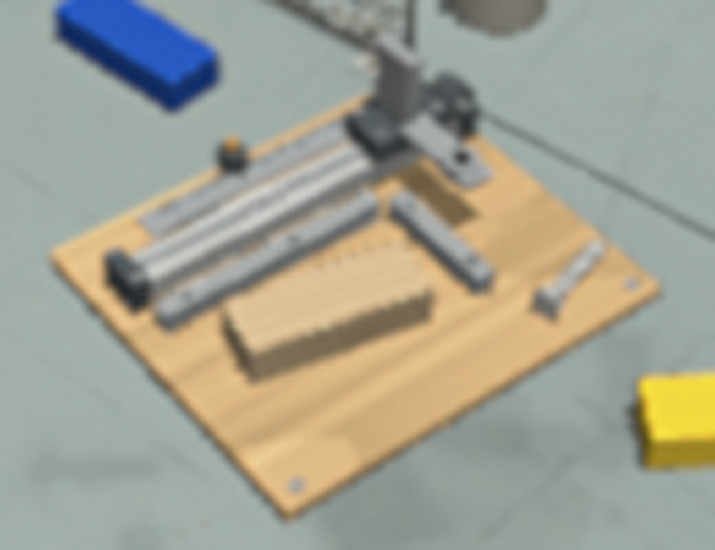

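```bash
cat > h.py <<'E'
import numpy as np,cv2
from plant import *
from scipy.spatial.transform import Rotation as Rn
np.set_printoptions(precision=4,suppress=True)
def ray(n,uv):
    c=camera_info(n);K=c["camera_matrix"];R=np.array(c["R"]);t=np.array(c["t"])
    return -R.T@t, R.T@np.linalg.inv(K)@np.array([uv[0],uv[1],1.])
def onz(n,uv,z):
    o,d=ray(n,uv);return o+d*(z-o[2])/d[2]
def wray(s,uv):
    c=camera_info("wrist");K=c["camera_matrix"];M=np.array(c["mount"])
    v=np.array([uv[0]-K[0,2],uv[1]-K[1,2]]);r=np.hypot(*v);th=r/K[0,0]
    d=np.array([*(np.sin(th)*v/max(r,1e-9)),np.cos(th)])
    R=Rn.from_rotvec(s["ee_rot"]).as_matrix()
    return np.array(s["ee_pos"])+R@M[:3,3], R@M[:3,:3]@d
def wonz(s,uv,z):
    o,d=wray(s,uv);return o+d*(z-o[2])/d[2]
E
python3 - <<'E'
from h import *
Z=lambda p:(np.array(p)-2.1)/5.2+[245,128]   # zoom resize centre offset
c=np.array([onz("top",Z(p),.012)[:2] for p in [(176,42),(548,116),(460,540),(88,462)]])
J=np.array([(.14,.125),(.14,-.13),(-.15,-.13),(-.15,.125)])
A=c-c.mean(0);B=J-J.mean(0)
U,S,V=np.linalg.svd(B.T@A);R=V.T@U.T;t=c.mean(0)-R@J.mean(0)
print("R",R,np.degrees(np.arctan2(R[1,0],R[0,0])),np.arctan2(R[1,0],R[0,0]),"t",t);print("resid mm",(J@R.T+t-c)*1e3)
np.savez("jig.npz",R=R,t=t)
w2j=lambda p:R.T@(np.array(p)[:2]-t)
for n,p,z in [("b1",(357,264),.042),("b2",(414,289),.042),("b3",(340,458),.042),("b4",(280,432),.042),("idx",(138,262),.038),("fence near",(234,460),.030),("stop right",(430,240),.03),("handle",(234,134),.106)]:
    w=onz("top",Z(p),z);print(n,w,w2j(w)*1e3)
print("screen",onz("top",(187,219),.255))
s=state();print(Rn.from_rotvec(s["ee_rot"]).as_matrix())
E
```

```text
R [[ 0.9759  0.2184]
 [-0.2184  0.9759]] -12.612307696308154 -0.22012629557519836 t [ 0.6127 -0.1186]
resid mm [[ 1.3261  0.0869]
 [-0.0547 -0.1201]
 [-0.4865 -1.0219]
 [-0.7848  1.0552]]
b1 [ 0.6209 -0.1464  0.042 ] [ 14.0516 -25.3237]
b2 [ 0.6038 -0.1836  0.042 ] [  5.4651 -65.3239]
b3 [ 0.4937 -0.1332  0.042 ] [-113.0327  -40.1794]
b4 [ 0.5114 -0.0941  0.042 ] [-104.2944    1.7698]
idx [ 0.6251 -0.0021  0.038 ] [-13.397  116.3796]
fence near [ 0.4938 -0.0631  0.03  ] [-128.2226   28.1841]
stop right [ 0.6372 -0.195   0.03  ] [ 40.4899 -69.1494]
handle [ 0.6991 -0.0699  0.106 ] [73.6597 66.4318]
screen [0.4854 0.2331 0.255 ]
[[-0.0008  0.4194  0.9078]
 [-0.0013  0.9078 -0.4194]
 [-1.     -0.0015 -0.0001]]
```

Pine block: candidates in the top view are pine (312,195), blue (233,165), yellow (379,167), teal (437,246) and beech (407,215). Only the one at (312,195) is wooden and lies on the board; the crop above shows this. The index clip with its brass screw is at about (271,178). I'll rise above the screen and move over in front of it.

```bash
python3 -m creep '[{"grip":8.54,"travel":[-3.75,0,0],"spin":0},{"grip":8.54,"travel":[-3.75,0,0],"spin":0},{"grip":8.54,"travel":[-3.75,0,0],"spin":0},{"grip":8.54,"travel":[-3.75,0,0],"spin":0},{"grip":8.54,"travel":[0,-2.6,2.9],"spin":0},{"grip":8.54,"travel":[0,-2.6,2.9],"spin":0},{"grip":8.54,"travel":[0,-2.6,2.9],"spin":0},{"grip":8.54,"travel":[0,-2.6,2.9],"spin":0},{"grip":8.54,"travel":[0,-2.6,2.9],"spin":0},{"grip":8.54,"travel":[0,-2.6,2.9],"spin":0}]'
```

```text
clock: 0.98
ee_pos: [0.3444, 0.3284, 0.347]
ee_rot: [0.339, 1.544, -0.339]
force: [0.1, -0.6, -0.0]
finger_gap: 1.003
```

```bash
python3 -m creep '[{"grip":8.54,"travel":[0,-2.6,2.9],"spin":0},{"grip":8.54,"travel":[0,-2.6,2.9],"spin":0},{"grip":8.54,"travel":[0,-2.6,2.9],"spin":0},{"grip":8.54,"travel":[0,-2.6,2.9],"spin":0},{"grip":8.54,"travel":[0,-2.6,2.9],"spin":0},{"grip":8.54,"travel":[0,-2.6,2.9],"spin":0},{"grip":8.54,"travel":[0,-2.6,2.9],"spin":0},{"grip":8.54,"travel":[0,-2.6,2.9],"spin":0},{"grip":8.54,"travel":[1.5,-2.6,2.5],"spin":0},{"grip":8.54,"travel":[2.5,-2,2],"spin":0}]'
python3 -m creep '[{"grip":8.54,"travel":[3,-1.5,1],"spin":0},{"grip":8.54,"travel":[3,-1.5,1],"spin":0},{"grip":8.54,"travel":[3,0,0],"spin":0},{"grip":8.54,"travel":[2,0,0],"spin":0},{"grip":8.54,"travel":[0,0,0],"spin":0},{"grip":8.54,"travel":[0,0,0],"spin":0},{"grip":8.54,"travel":[0,0,0],"spin":0},{"grip":8.54,"travel":[0,0,0],"spin":0},{"grip":8.54,"travel":[0,0,0],"spin":0},{"grip":8.54,"travel":[0,0,0],"spin":0}]'
python3 - <<'E'
from h import *
import pickle
s=state();pickle.dump(s,open("s1.pkl","wb"));print(s["ee_pos"],s["force"],s["joint_positions"])
im=camera("wrist");cv2.imwrite("pics/w1.png",im[:,:,::-1])
E
```

```text
clock: 1.82
ee_pos: [0.4903, -0.0195, 0.3091]
ee_rot: [0.341, 1.539, -0.341]
force: [1.1, 1.2, -0.0]
finger_gap: 1.002
clock: 2.65
ee_pos: [0.4953, -0.0522, 0.1989]
ee_rot: [0.339, 1.542, -0.339]
force: [-0.1, -0.0, -0.5]
finger_gap: 0.999
[ 0.4953 -0.0522  0.1989] [-0.0523 -0.0165 -0.4904] [-0.1733 -0.1855  1.4959  0.      1.8286 -1.3118]
```

View pics/w1.png

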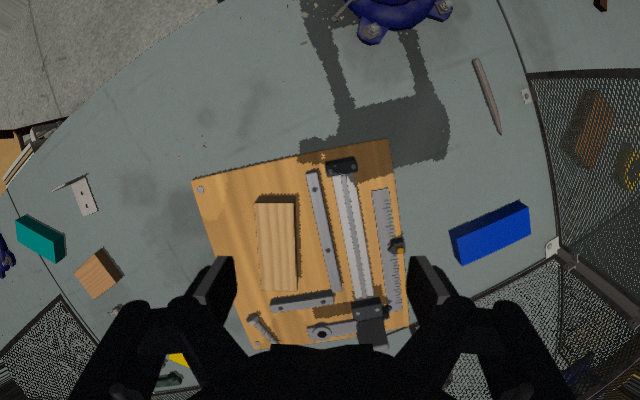

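Run:
```python
import cv2
im=cv2.imread("pics/w1.png")
cv2.imwrite("pics/w1z.png",cv2.resize(im[130:350,185:415],None,fx=2.7,fy=2.7,interpolation=cv2.INTER_CUBIC))
cv2.imwrite("pics/w1y.png",cv2.resize(im[220:320,340:415],None,fx=6,fy=6,interpolation=cv2.INTER_CUBIC))
```

```text
(no output)
```

View pics/w1z.png

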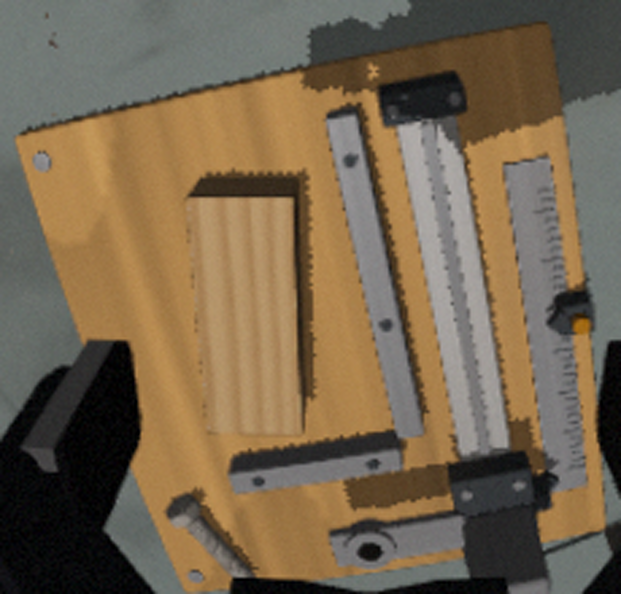

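View pics/w1y.png

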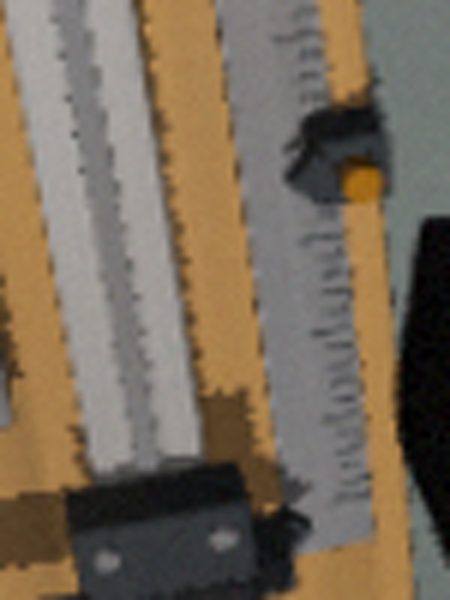

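Run:
```python
from h import *
import pickle
s=pickle.load(open("s1.pkl","rb"))
Z=lambda p:(np.array(p)-.85)/2.7+[185,130]
Y=lambda p:(np.array(p)-2.5)/6+[340,220]
c=np.array([wonz(s,Z(p),.012)[:2] for p in [(604,530),(188,590),(18,133),(548,22)]])
J=np.array([(.14,.125),(.14,-.13),(-.15,-.13),(-.15,.125)])
A=c-c.mean(0);B=J-J.mean(0)
U,S,V=np.linalg.svd(B.T@A);R=V.T@U.T;t=c.mean(0)-R@J.mean(0)
print("R",np.arctan2(R[1,0],R[0,0]),"t",t);print("resid mm",(J@R.T+t-c)*1e3)
w2j=lambda p:R.T@(np.array(p)[:2]-t)
for n,p,z in [("bFL",Z((302,433)),.042),("bFR",Z((209,433)),.042),("bNR",Z((188,197)),.042),("bNL",Z((294,197)),.042),("fence near R",Z((328,118)),.030),("fence far R",Z((397,437)),.03),("stop left",Z((402,450)),.03),("stop R",Z((231,473)),.03),("idx",Y((290,172)),.0285),("screw",Y((363,182)),.038),("ptr",Y((308,540)),.0285)]:
    w=wonz(s,p,z);print(n,w,w2j(w)*1e3)
```

```text
R -0.23531650000735266 t [ 0.6092 -0.117 ]
resid mm [[-0.0006  2.0687]
 [ 0.7477 -3.0219]
 [-0.9861 -1.6439]
 [ 0.2389  2.5971]]
bFL [ 0.6183 -0.1434  0.042 ] [ 14.9643 -23.5982]
bFR [ 0.6006 -0.1852  0.042 ] [  7.4566 -68.3011]
bNR [ 0.4916 -0.1348  0.042 ] [-110.2033  -44.772 ]
bNL [ 0.5108 -0.0934  0.042 ] [-101.2802   -0.0115]
fence near R [ 0.4883 -0.0674  0.03  ] [-129.1883   20.0625]
fence far R [ 0.6469 -0.1061  0.03  ] [34.1213 19.3717]
stop left [ 0.6553 -0.1071  0.03  ] [42.5169 20.3833]
stop R [ 0.6334 -0.1932  0.03  ] [ 41.2059 -68.4709]
idx [ 0.6188 -0.0153  0.0285] [-14.4343 101.1168]
screw [ 0.6227 -0.0021  0.038 ] [-13.7461 114.8601]
ptr [ 0.7147 -0.0437  0.0285] [85.4736 95.8258]
```

```bash
python3 -m creep '[{"grip":8.54,"travel":[1.4,-1.07,1.84],"spin":0},{"grip":8.54,"travel":[1.4,-1.07,1.84],"spin":0},{"grip":8.54,"travel":[1.4,-1.07,1.84],"spin":0},{"grip":8.54,"travel":[1.4,-1.07,1.84],"spin":0},{"grip":8.54,"travel":[1.4,-1.07,1.84],"spin":0},{"grip":8.54,"travel":[2,0,0],"spin":0},{"grip":8.54,"travel":[2,0,0],"spin":0},{"grip":8.54,"travel":[2,0,0],"spin":0},{"grip":8.54,"travel":[2,0,0],"spin":0},{"grip":8.54,"travel":[0,0,0],"spin":0}]'
python3 - <<'E'
from h import *
s=state();print(s["ee_pos"],s["force"],s["joint_positions"])
im=camera("wrist");cv2.imwrite("pics/w2.png",im[:,:,::-1])
E
```

```text
clock: 3.53
ee_pos: [0.5533, -0.1387, 0.0424]
ee_rot: [0.34, 1.552, -0.339]
force: [-0.7, 0.2, -0.6]
finger_gap: 0.998
[ 0.5533 -0.1387  0.0424] [-0.7194  0.2234 -0.5556] [-0.3052  0.0447  1.5537 -0.      1.5507 -1.4432]
```

View pics/w2.png

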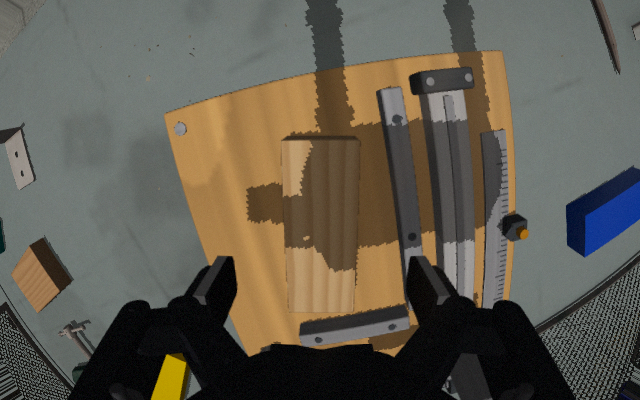

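```bash
python3 -m creep '[{"grip":8.54,"travel":[1,0,0],"spin":0},{"grip":8.54,"travel":[1,0,0],"spin":0},{"grip":8.54,"travel":[0,0,0],"spin":0},{"grip":8.54,"travel":[0,0,0],"spin":0},{"grip":4,"travel":[0,0,0],"spin":0},{"grip":4,"travel":[0,0,0],"spin":0},{"grip":4,"travel":[0,0,0],"spin":0},{"grip":4,"travel":[0,0,0],"spin":0},{"grip":4,"travel":[0,0,0],"spin":0},{"grip":4,"travel":[0,0,0],"spin":0}]'
python3 - <<'E'
from h import *
s=state();print(s["ee_pos"],s["force"])
im=camera("wrist");cv2.imwrite("pics/w3.png",im[:,:,::-1])
im=camera("scene");cv2.imwrite("pics/s3.png",cv2.resize(im[150:270,245:405,::-1],None,fx=4,fy=4))
E
```

```text
clock: 4.42
ee_pos: [0.5558, -0.1395, 0.0274]
ee_rot: [0.339, 1.544, -0.339]
force: [0.3, 0.1, 0.4]
finger_gap: 0.47
[ 0.5558 -0.1395  0.0274] [0.2673 0.1296 0.4068]
```

View pics/w3.png

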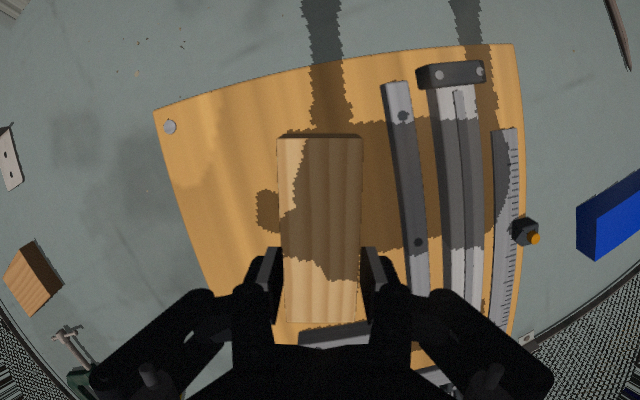

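View pics/s3.png

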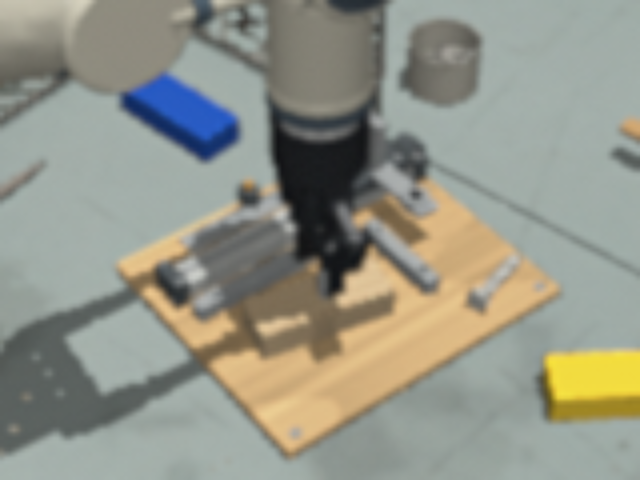

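```bash
python3 -m creep '[{"grip":3,"travel":[0,0,0],"spin":0},{"grip":3,"travel":[0,0,0],"spin":0},{"grip":3,"travel":[0,0,0],"spin":0},{"grip":3,"travel":[0,0,0],"spin":0},{"grip":3,"travel":[0,0,0],"spin":0},{"grip":3,"travel":[0,0,0],"spin":0},{"grip":3,"travel":[0,0,0],"spin":0},{"grip":3,"travel":[0,0,0],"spin":0},{"grip":3,"travel":[0,0,0],"spin":0},{"grip":3,"travel":[0,0,0],"spin":0}]'
python3 - <<'E'
from h import *
im=camera("wrist");cv2.imwrite("pics/w4.png",cv2.resize(im[110:370,210:430,::-1],None,fx=2.2,fy=2.2))
E
```

```text
clock: 5.35
ee_pos: [0.5558, -0.1395, 0.0273]
ee_rot: [0.339, 1.544, -0.339]
force: [-1.0, -0.2, -0.6]
finger_gap: 0.353
```

View pics/w4.png

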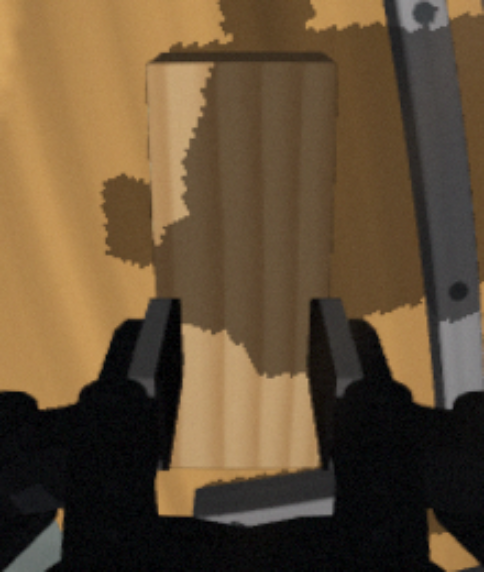

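The fingers closed to 30 mm with no contact, so the tips are still above the block. I'll reopen, go lower and try again.

```bash
python3 -m creep '[{"grip":7.5,"travel":[0,0,0],"spin":0},{"grip":7.5,"travel":[0,0,0],"spin":0},{"grip":7.5,"travel":[0,0,0],"spin":0},{"grip":7.5,"travel":[0,0,0],"spin":0},{"grip":7.5,"travel":[0,0,0],"spin":0},{"grip":7.5,"travel":[0.4,0,0],"spin":0},{"grip":7.5,"travel":[0.4,0,0],"spin":0},{"grip":7.5,"travel":[0.4,0,0],"spin":0},{"grip":7.5,"travel":[0,0,0],"spin":0},{"grip":7.5,"travel":[0,0,0],"spin":0}]'
python3 -m creep '[{"grip":4.2,"travel":[0,0,0],"spin":0},{"grip":4.2,"travel":[0,0,0],"spin":0},{"grip":4.2,"travel":[0,0,0],"spin":0},{"grip":4.2,"travel":[0,0,0],"spin":0},{"grip":4.2,"travel":[0,0,0],"spin":0},{"grip":4.2,"travel":[0,0,0],"spin":0},{"grip":4.2,"travel":[0,0,0],"spin":0},{"grip":4.2,"travel":[0,0,0],"spin":0},{"grip":4.2,"travel":[0,0,0],"spin":0},{"grip":4.2,"travel":[0,0,0],"spin":0}]'
python3 - <<'E'
from h import *
im=camera("wrist");cv2.imwrite("pics/w5.png",cv2.resize(im[110:370,210:430,::-1],None,fx=2.2,fy=2.2))
im=camera("top");cv2.imwrite("pics/t5.png",cv2.resize(im[128:238,245:360,::-1],None,fx=5,fy=5))
E
```

```text
clock: 6.23
ee_pos: [0.5553, -0.1393, 0.0145]
ee_rot: [0.34, 1.545, -0.339]
force: [-0.1, 0.2, 0.0]
finger_gap: 0.876
clock: 7.07
ee_pos: [0.5558, -0.1394, 0.0153]
ee_rot: [0.339, 1.544, -0.339]
force: [0.7, -0.7, -0.0]
finger_gap: 0.49
```

View pics/w5.png

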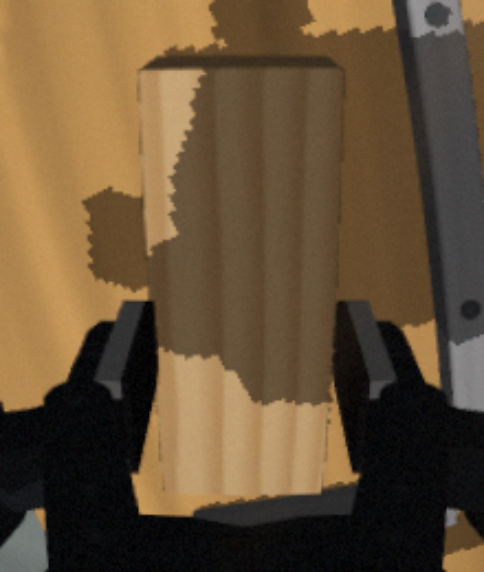

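```bash
python3 -m creep '[{"grip":6,"travel":[0,0,0],"spin":0},{"grip":6,"travel":[0,0,0],"spin":0},{"grip":6,"travel":[0,0,0],"spin":0},{"grip":6,"travel":[0,0,0],"spin":0},{"grip":6,"travel":[0.2,0,0],"spin":0},{"grip":6,"travel":[0.2,0,0],"spin":0},{"grip":6,"travel":[0.2,0,0],"spin":0},{"grip":6,"travel":[0.1,0,0],"spin":0},{"grip":6,"travel":[0,0,0],"spin":0},{"grip":6,"travel":[0,0,0],"spin":0}]'
python3 - <<'E'
from h import *
im=camera("wrist");cv2.imwrite("pics/w6.png",cv2.resize(im[110:370,210:430,::-1],None,fx=2.2,fy=2.2))
im=camera("scene");cv2.imwrite("pics/s6.png",cv2.resize(im[160:260,265:385,::-1],None,fx=6,fy=6,interpolation=cv2.INTER_CUBIC))
E
```

```text
clock: 8.0
ee_pos: [0.5557, -0.1394, 0.0081]
ee_rot: [0.339, 1.544, -0.339]
force: [0.4, -0.2, 0.4]
finger_gap: 0.703
```

View pics/w6.png

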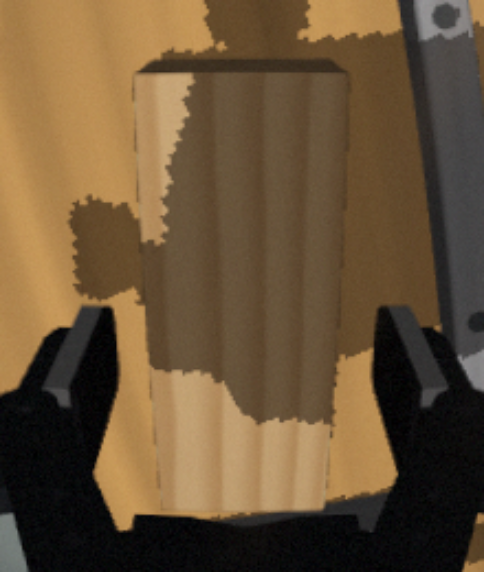

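View pics/s6.png

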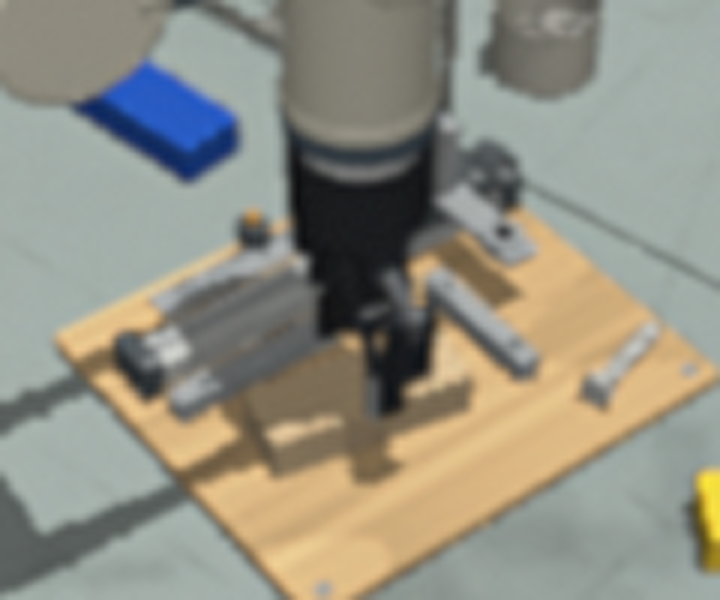

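Run:
```python
from h import *
c=camera_info("scene")
for z in (.008,.02,.03,.04,.05):
  for yy in (-.031,-.043):
    p=np.array([.5557+.4194*yy,-.1394+.9078*yy,z])-np.array([.9078,-.4194,0])*.011
    q=c["camera_matrix"]@(c["R"]@p+c["t"]);q=q[:2]/q[2];print(z,yy,(q-[265,160])*6)
```

```text
0.008 -0.031 [363.1853 462.473 ]
0.008 -0.043 [372.7328 477.5467]
0.02 -0.031 [363.2794 447.9746]
0.02 -0.043 [372.8938 463.0584]
0.03 -0.031 [363.3589 435.7389]
0.03 -0.043 [373.0298 450.8303]
0.04 -0.031 [363.4392 423.3609]
0.04 -0.043 [373.1673 438.459 ]
0.05 -0.031 [363.5205 410.8381]
0.05 -0.043 [373.3064 425.942 ]
```

```bash
python3 -m creep '[{"grip":6,"travel":[0.3,0,0],"spin":0},{"grip":6,"travel":[0.3,0,0],"spin":0},{"grip":6,"travel":[0.2,0,0],"spin":0},{"grip":6,"travel":[0,0,0],"spin":0},{"grip":4,"travel":[0,0,0],"spin":0},{"grip":4,"travel":[0,0,0],"spin":0},{"grip":4,"travel":[0,0,0],"spin":0},{"grip":4,"travel":[0,0,0],"spin":0},{"grip":4,"travel":[0,0,0],"spin":0},{"grip":4,"travel":[0,0,0],"spin":0}]'
```

```text
clock: 8.93
ee_pos: [0.556, -0.1395, 0.0006]
ee_rot: [0.339, 1.543, -0.339]
force: [0.5, -0.2, 1.4]
finger_gap: 0.514
```

```bash
python3 -m creep '[{"grip":4,"travel":[0,0,0],"spin":-0.05},{"grip":4,"travel":[0,0,0],"spin":-0.05},{"grip":4,"travel":[0,0,0],"spin":-0.05},{"grip":4,"travel":[0,0,0],"spin":-0.048},{"grip":4,"travel":[0,0.3,0.4],"spin":0},{"grip":4,"travel":[0,0.3,0.4],"spin":0},{"grip":4,"travel":[0,0.3,0.3],"spin":0},{"grip":4,"travel":[0,0.3,0.3],"spin":0},{"grip":4,"travel":[0,0,0],"spin":0},{"grip":4,"travel":[0,0,0],"spin":0}]'
python3 - <<'E'
from h import *
im=camera("wrist");cv2.imwrite("pics/w7.png",cv2.resize(im[110:370,210:430,::-1],None,fx=2.2,fy=2.2))
E
```

```text
clock: 9.77
ee_pos: [0.5733, -0.1306, 0.0006]
ee_rot: [0.185, 1.561, -0.184]
force: [1.5, 0.9, 2.4]
finger_gap: 0.511
```

View pics/w7.png

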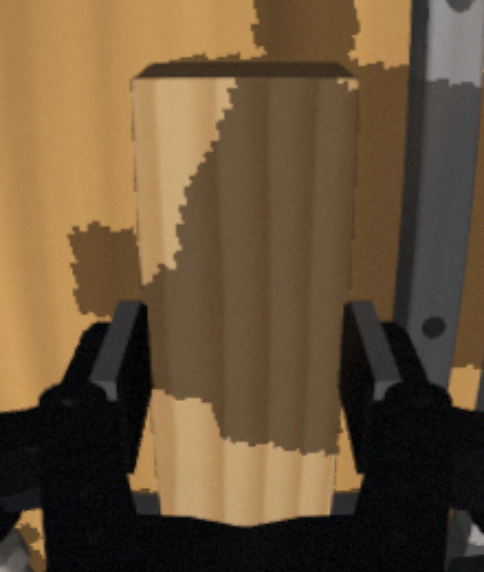

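```bash
python3 -m creep '[{"grip":4,"travel":[0,0.2,0.1],"spin":0},{"grip":4,"travel":[0,0.2,0.1],"spin":0},{"grip":4,"travel":[0,0.2,0.1],"spin":0},{"grip":4,"travel":[0,0.2,0.1],"spin":0},{"grip":4,"travel":[0,0.2,0.1],"spin":0},{"grip":4,"travel":[0,0.2,0.1],"spin":0},{"grip":4,"travel":[0,0.2,0.1],"spin":0},{"grip":4,"travel":[0,0.1,0.1],"spin":0},{"grip":4,"travel":[0,0,0],"spin":0},{"grip":4,"travel":[0,0,0],"spin":0}]'
python3 - <<'E'
from h import *
im=camera("wrist");cv2.imwrite("pics/w8.png",cv2.resize(im[110:370,210:430,::-1],None,fx=2.2,fy=2.2))
E
```

```text
clock: 10.65
ee_pos: [0.5832, -0.1185, 0.0005]
ee_rot: [0.184, 1.563, -0.185]
force: [-1.8, -2.0, 5.2]
finger_gap: 0.51
```

View pics/w8.png

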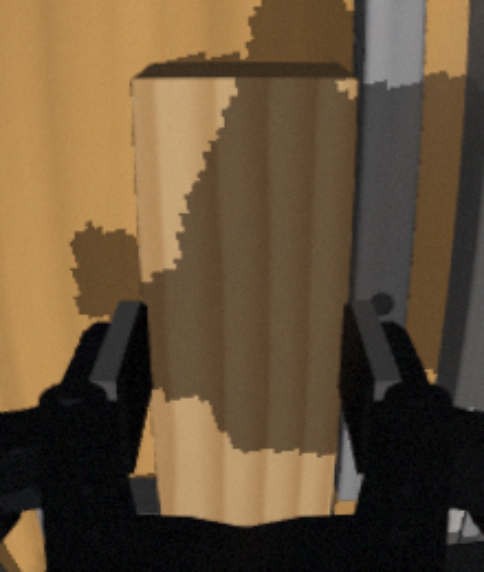

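```bash
python3 -m creep '[{"grip":4,"travel":[0,0.1,0],"spin":0},{"grip":4,"travel":[0,0.1,0],"spin":0},{"grip":4,"travel":[0,0.1,0],"spin":0},{"grip":4,"travel":[0,0.05,0],"spin":0},{"grip":4,"travel":[0,0,0.1],"spin":0},{"grip":4,"travel":[0,0,0.1],"spin":0},{"grip":4,"travel":[0,0,0.1],"spin":0},{"grip":4,"travel":[0,0,0],"spin":0},{"grip":4,"travel":[0,0,0],"spin":0},{"grip":4,"travel":[0,0,0],"spin":0}]'
python3 - <<'E'
from h import *
im=camera("wrist");cv2.imwrite("pics/w9.png",cv2.resize(im[110:370,210:430,::-1],None,fx=2.2,fy=2.2))
E
```

```text
clock: 11.53
ee_pos: [0.5855, -0.1158, 0.0005]
ee_rot: [0.184, 1.567, -0.185]
force: [-7.8, -2.8, 9.6]
finger_gap: 0.511
```

View pics/w9.png

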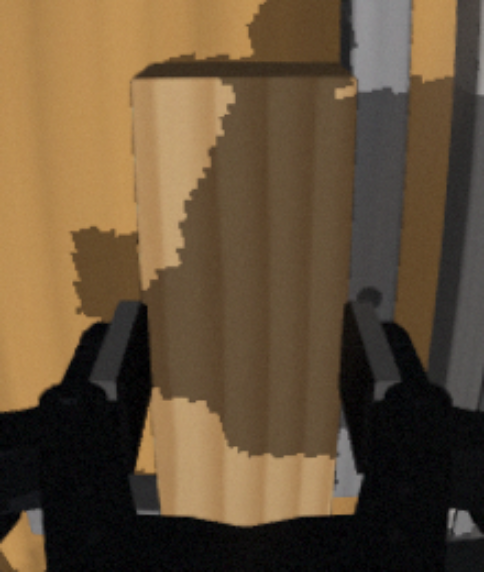

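```bash
python3 -m creep '[{"grip":4,"travel":[0,0.1,0],"spin":0},{"grip":4,"travel":[0,0.1,0],"spin":0},{"grip":4,"travel":[0,0.1,0],"spin":0},{"grip":4,"travel":[0,0,0],"spin":0},{"grip":4,"travel":[0,0,0],"spin":0},{"grip":4,"travel":[0,0,0],"spin":0},{"grip":4,"travel":[0,0,0],"spin":0},{"grip":4,"travel":[0,0,0],"spin":0},{"grip":4,"travel":[0,0,0],"spin":0},{"grip":4,"travel":[0,0,0],"spin":0}]'
```

```text
clock: 12.42
ee_pos: [0.5855, -0.1158, 0.0006]
ee_rot: [0.181, 1.567, -0.19]
force: [-10.7, -10.9, 9.7]
finger_gap: 0.514
```

```bash
python3 -m creep '[{"grip":4,"travel":[0,0,0.1],"spin":0},{"grip":4,"travel":[0,0,0.1],"spin":0},{"grip":4,"travel":[0,0,0.1],"spin":0},{"grip":4,"travel":[0,0,0.1],"spin":0},{"grip":4,"travel":[0,0,0],"spin":0},{"grip":4,"travel":[0,0,0],"spin":0},{"grip":4,"travel":[0,0,0],"spin":0},{"grip":4,"travel":[0,0,0],"spin":0},{"grip":4,"travel":[0,0,0],"spin":0},{"grip":4,"travel":[0,0,0],"spin":0}]'
python3 - <<'E'
from h import *
import pickle
s=state();pickle.dump(s,open("s10.pkl","wb"));im=camera("wrist");cv2.imwrite("pics/w10r.png",im[:,:,::-1]);cv2.imwrite("pics/w10.png",cv2.resize(im[110:370,210:430,::-1],None,fx=2.2,fy=2.2))
E
```

```text
clock: 13.25
ee_pos: [0.5877, -0.1163, 0.0006]
ee_rot: [0.182, 1.571, -0.19]
force: [-16.6, -10.5, 13.1]
finger_gap: 0.514
```

View pics/w10.png

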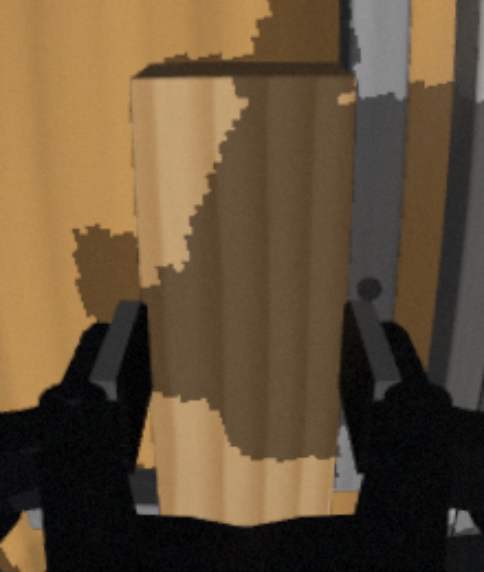

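```bash
python3 -m creep '[{"grip":4,"travel":[0,-0.2,-0.15],"spin":0},{"grip":4,"travel":[0,0,0],"spin":0},{"grip":6.5,"travel":[0,0,0],"spin":0},{"grip":6.5,"travel":[0,0,0],"spin":0},{"grip":6.5,"travel":[0,0,0],"spin":0},{"grip":6.5,"travel":[0,0,0],"spin":0},{"grip":6.5,"travel":[0,0,0],"spin":0},{"grip":6.5,"travel":[-1,0,0],"spin":0},{"grip":6.5,"travel":[-2,0,0],"spin":0},{"grip":6.5,"travel":[-3,0,0],"spin":0}]'
python3 -m creep '[{"grip":6.5,"travel":[-3,0,0],"spin":0},{"grip":6.5,"travel":[-3,0,-1],"spin":0},{"grip":6.5,"travel":[-3,0,-2],"spin":0},{"grip":6.5,"travel":[-1,0,-2],"spin":0},{"grip":6.5,"travel":[0,0,0],"spin":0},{"grip":6.5,"travel":[0,0,0],"spin":0},{"grip":6.5,"travel":[0,0,0],"spin":0},{"grip":6.5,"travel":[0,0,0],"spin":0},{"grip":6.5,"travel":[0,0,0],"spin":0},{"grip":6.5,"travel":[0,0,0],"spin":0}]'
python3 - <<'E'
from h import *
import pickle
s=state();pickle.dump(s,open("s11.pkl","wb"));im=camera("wrist");cv2.imwrite("pics/w11.png",im[:,:,::-1]);cv2.imwrite("pics/w11z.png",cv2.resize(im[110:370,185:435,::-1],None,fx=2.2,fy=2.2,interpolation=cv2.INTER_CUBIC))
E
```

```text
clock: 14.13
ee_pos: [0.588, -0.1145, 0.0581]
ee_rot: [0.185, 1.569, -0.184]
force: [0.7, -0.8, -0.5]
finger_gap: 0.759
clock: 14.97
ee_pos: [0.5411, -0.1036, 0.1589]
ee_rot: [0.185, 1.565, -0.184]
force: [-0.5, -1.0, 0.3]
finger_gap: 0.762
```

View pics/w11z.png

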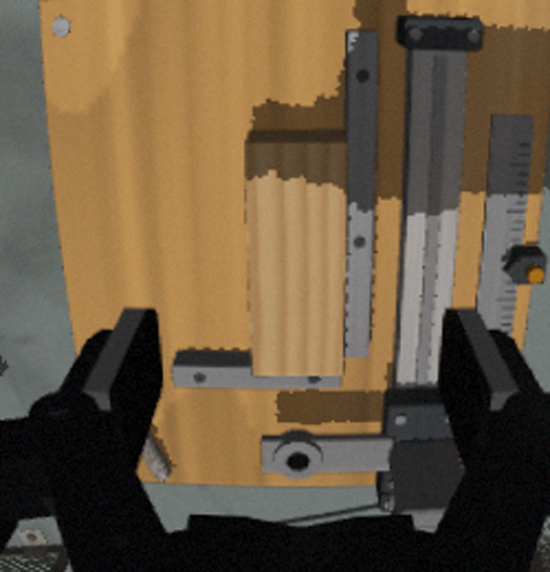

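Run:
```python
from h import *
import pickle
s=pickle.load(open("s11.pkl","rb"))
Z=lambda p:(np.array(p)-.6)/2.2+[185,110]
R=np.array([[.9724,.2331],[-.2331,.9724]]);t=np.array([.6092,-.117])
for n,p,z in [("NL",(345,142),.042),("NR",(246,142),.042),("FL",(342,376),.042),("FR",(253,377),.042),("fence N",(346,32),.03),("fence F",(345,355),.03),("fence mid",(347,180),.03),("fence mid2",(346,250),.03),("stop R",(174,365),.03),("stop mid",(250,363),.03),("nearL board",(345,128),.012)]:
    w=wonz(s,Z(p),z);print(n,(R.T@(w[:2]-t))*1e3)
im=cv2.imread("pics/w11.png")
cv2.imwrite("pics/w11y.png",cv2.resize(im[160:300,280:360],None,fx=4.2,fy=4.2,interpolation=cv2.INTER_CUBIC))
```

```text
NL [-80.6496  17.2501]
NR [-80.6466 -26.5862]
FL [39.5251 18.6279]
FR [ 40.1864 -26.4145]
fence N [-128.5897   17.8425]
fence F [34.1425 20.6911]
fence mid [-59.7867  19.3255]
fence mid2 [-24.6221  19.6192]
stop R [ 41.3055 -69.1247]
stop mid [ 39.0829 -28.6847]
nearL board [-80.9606  19.167 ]
```

View pics/w11y.png

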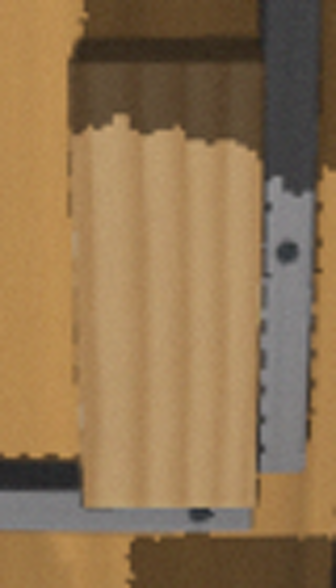

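The block looks home, but the measured gap to the fence is 1–2 mm, which is about the size of the measurement noise. I'll nudge it firmly home from the side and then from the end, with shut fingers.

```bash
python3 -m creep '[{"grip":0,"travel":[0,-2,1.3],"spin":0},{"grip":0,"travel":[0,-2,1.3],"spin":0},{"grip":0,"travel":[0,-2,1.3],"spin":0},{"grip":0,"travel":[2.5,0,0],"spin":0},{"grip":0,"travel":[2.5,0,0],"spin":0},{"grip":0,"travel":[2.5,0,0],"spin":0},{"grip":0,"travel":[2,0,0],"spin":0},{"grip":0,"travel":[0,0,0],"spin":0},{"grip":0,"travel":[0,0,0],"spin":0},{"grip":0,"travel":[0,0,0],"spin":0}]'
python3 - <<'E'
from h import *
s=state();im=camera("wrist");cv2.imwrite("pics/w12.png",im[:,:,::-1])
R=np.array([[.9724,.2331],[-.2331,.9724]]);t=np.array([.6092,-.117]);print(R.T@(s["ee_pos"][:2]-t))
E
```

```text
clock: 15.85
ee_pos: [0.5658, -0.1712, 0.0667]
ee_rot: [0.184, 1.561, -0.185]
force: [0.4, 0.0, 0.9]
finger_gap: -0.0
[-0.0295 -0.0629]
```

View pics/w12.png

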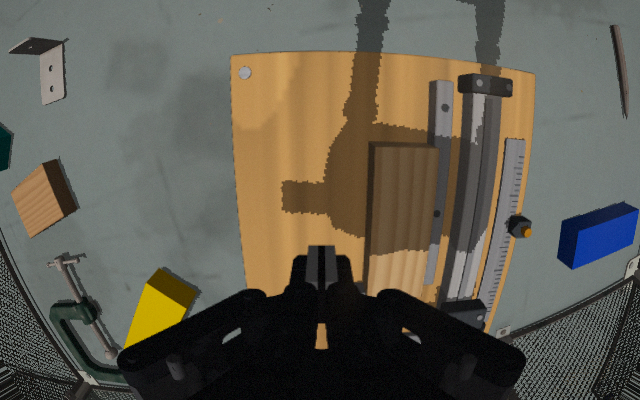

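```bash
python3 -m creep '[{"grip":0,"travel":[2.5,0,0],"spin":0},{"grip":0,"travel":[2.5,0,0],"spin":0},{"grip":0,"travel":[1.5,0,0],"spin":0},{"grip":0,"travel":[0.6,0,0],"spin":0},{"grip":0,"travel":[0,0,0],"spin":0},{"grip":0,"travel":[0,0.5,0],"spin":0},{"grip":0,"travel":[0,0.5,0],"spin":0},{"grip":0,"travel":[0,0.3,0],"spin":0},{"grip":0,"travel":[0,0,0],"spin":0},{"grip":0,"travel":[0,0,0],"spin":0}]'
python3 - <<'E'
from h import *
im=camera("wrist");cv2.imwrite("pics/w13.png",cv2.resize(im[110:370,230:450,::-1],None,fx=2.2,fy=2.2))
E
```

```text
clock: 16.73
ee_pos: [0.5688, -0.1582, -0.0047]
ee_rot: [0.183, 1.561, -0.184]
force: [0.2, -0.2, -0.2]
finger_gap: 0.002
```

View pics/w13.png

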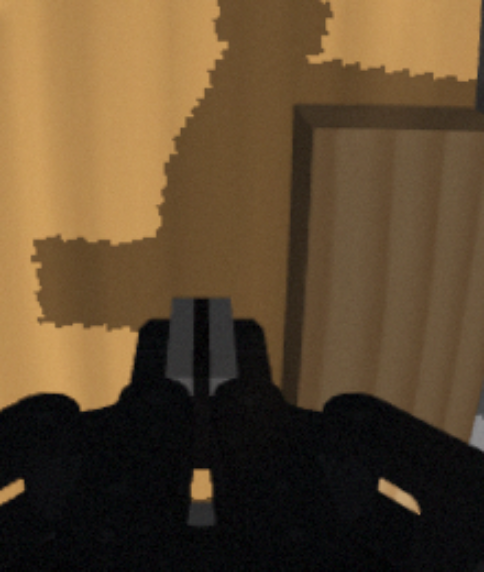

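```bash
python3 -m creep '[{"grip":0,"travel":[0,0.3,0],"spin":0},{"grip":0,"travel":[0,0.2,0],"spin":0},{"grip":0,"travel":[0,0.2,0],"spin":0},{"grip":0,"travel":[0,0.1,0],"spin":0},{"grip":0,"travel":[0,0.1,0],"spin":0},{"grip":0,"travel":[0,0.1,0],"spin":0},{"grip":0,"travel":[0,0,0],"spin":0},{"grip":0,"travel":[0,0,0],"spin":0},{"grip":0,"travel":[0,0,0],"spin":0},{"grip":0,"travel":[0,0,0],"spin":0}]'
```

```text
clock: 17.62
ee_pos: [0.5702, -0.1497, -0.0056]
ee_rot: [0.184, 1.563, -0.186]
force: [-1.8, -4.6, 1.3]
finger_gap: -0.001
```

```bash
python3 -m creep '[{"grip":0,"travel":[0,0.1,0],"spin":0},{"grip":0,"travel":[0,0.1,0],"spin":0},{"grip":0,"travel":[0,0.1,0],"spin":0},{"grip":0,"travel":[0,0,0],"spin":0},{"grip":0,"travel":[0,0,0],"spin":0},{"grip":0,"travel":[0,0,0],"spin":0},{"grip":0,"travel":[0,0,0],"spin":0},{"grip":0,"travel":[0,0,0],"spin":0},{"grip":0,"travel":[0,0,0],"spin":0},{"grip":0,"travel":[0,0,0],"spin":0}]'
python3 - <<'E'
from h import *
im=camera("wrist");cv2.imwrite("pics/w14.png",cv2.resize(im[110:370,230:450,::-1],None,fx=2.2,fy=2.2))
E
```

```text
clock: 18.45
ee_pos: [0.5703, -0.1494, -0.0051]
ee_rot: [0.181, 1.563, -0.191]
force: [-4.8, -12.0, 3.4]
finger_gap: 0.002
```

View pics/w14.png

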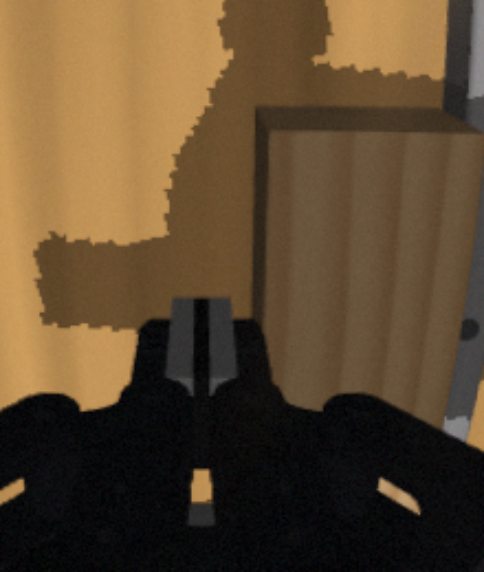

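```bash
python3 -m creep '[{"grip":0,"travel":[0,-1,0],"spin":0},{"grip":0,"travel":[0,-1,0],"spin":0},{"grip":0,"travel":[0,0,-3],"spin":0},{"grip":0,"travel":[0,0,-3],"spin":0},{"grip":0,"travel":[0,0,-3],"spin":0},{"grip":0,"travel":[0,0,0],"spin":0},{"grip":0,"travel":[0,2.2,0],"spin":0},{"grip":0,"travel":[0,2.2,0],"spin":0},{"grip":0,"travel":[0,0,0],"spin":0},{"grip":0,"travel":[0,0,0],"spin":0}]'
python3 - <<'E'
from h import *
s=state();R=np.array([[.9724,.2331],[-.2331,.9724]]);t=np.array([.6092,-.117]);print(R.T@(s["ee_pos"][:2]-t))
im=camera("scene");cv2.imwrite("pics/s15.png",cv2.resize(im[160:260,265:385,::-1],None,fx=6,fy=6,interpolation=cv2.INTER_CUBIC))
E
```

```text
clock: 19.33
ee_pos: [0.4897, -0.1007, -0.0056]
ee_rot: [0.183, 1.563, -0.182]
force: [-0.5, -0.5, -0.8]
finger_gap: 0.003
[-0.12  -0.012]
```

View pics/s15.png

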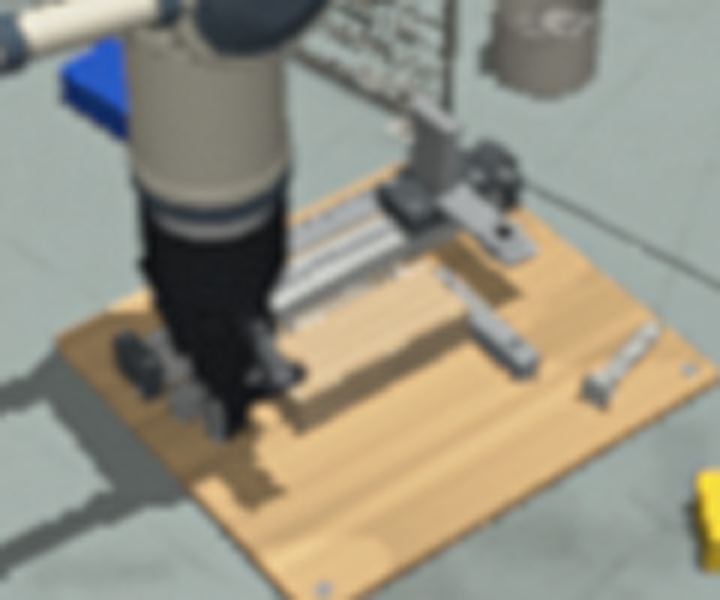

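```bash
python3 -m creep '[{"grip":0,"travel":[0,0,0.6],"spin":0},{"grip":0,"travel":[0,0,0.6],"spin":0},{"grip":0,"travel":[0,0,0.4],"spin":0},{"grip":0,"travel":[0,0,0.3],"spin":0},{"grip":0,"travel":[0,0,0.3],"spin":0},{"grip":0,"travel":[0,0,0.2],"spin":0},{"grip":0,"travel":[0,0,0.2],"spin":0},{"grip":0,"travel":[0,0,0],"spin":0},{"grip":0,"travel":[0,0,0],"spin":0},{"grip":0,"travel":[0,0,0],"spin":0}]'
```

```text
clock: 20.22
ee_pos: [0.5145, -0.1074, -0.0057]
ee_rot: [0.184, 1.563, -0.184]
force: [-0.5, 1.0, 0.6]
finger_gap: -0.003
```

```bash
python3 -m creep '[{"grip":0,"travel":[0,0,0.2],"spin":0},{"grip":0,"travel":[0,0,0.2],"spin":0},{"grip":0,"travel":[0,0,0.1],"spin":0},{"grip":0,"travel":[0,0,0.1],"spin":0},{"grip":0,"travel":[0,0,0],"spin":0},{"grip":0,"travel":[0,0,0],"spin":0},{"grip":0,"travel":[0,0,0],"spin":0},{"grip":0,"travel":[0,0,0],"spin":0},{"grip":0,"travel":[0,0,0],"spin":0},{"grip":0,"travel":[0,0,0],"spin":0}]'
```

```text
clock: 21.05
ee_pos: [0.5179, -0.1082, -0.0058]
ee_rot: [0.185, 1.569, -0.184]
force: [-11.3, 2.2, 6.4]
finger_gap: 0.001
```

```bash
python3 -m creep '[{"grip":0,"travel":[0,0,-1.5],"spin":0},{"grip":0,"travel":[-2.5,0,0],"spin":0},{"grip":0,"travel":[-3,0,0],"spin":0.12},{"grip":4,"travel":[-3,0,0],"spin":0.12},{"grip":8.5,"travel":[-3,0,0],"spin":0.12},{"grip":8.5,"travel":[-3,0,0],"spin":0.12},{"grip":8.5,"travel":[-2,0,0],"spin":0.12},{"grip":8.5,"travel":[0,0,0],"spin":0.12},{"grip":8.5,"travel":[0,0,0],"spin":0.12},{"grip":8.5,"travel":[0,0,0],"spin":0.12}]'
python3 -m creep '[{"grip":8.5,"travel":[0,0,0],"spin":0.12},{"grip":8.5,"travel":[0,0,0],"spin":0.12},{"grip":8.5,"travel":[0,0,0],"spin":0.12},{"grip":8.5,"travel":[0,0,0],"spin":0.12},{"grip":8.5,"travel":[0,0,0],"spin":0.12},{"grip":8.5,"travel":[0,0,0],"spin":0.01},{"grip":8.5,"travel":[0,0,0],"spin":0},{"grip":8.5,"travel":[0,0,0],"spin":0},{"grip":8.5,"travel":[0,0,0],"spin":0},{"grip":8.5,"travel":[0,0,0],"spin":0}]'
python3 - <<'E'
from h import *
import pickle
s=state();pickle.dump(s,open("s16.pkl","wb"));im=camera("wrist");cv2.imwrite("pics/w16.png",im[:,:,::-1])
im=camera("top");cv2.imwrite("pics/t16.png",im[:,:,::-1]);cv2.imwrite("pics/t16z.png",cv2.resize(im[128:238,245:360,::-1],None,fx=5.2,fy=5.2,interpolation=cv2.INTER_CUBIC))
print(s["joint_positions"]);Rm=Rn.from_rotvec(s["ee_rot"]).as_matrix();print(Rm)
print("to handle, tool:",Rm.T@(np.array([.702,-.0755,s["ee_pos"][2]])-s["ee_pos"])*100)
E
```

```text
clock: 21.88
ee_pos: [0.5063, -0.1055, 0.1602]
ee_rot: [0.933, 1.36, -0.932]
force: [-0.2, 0.3, -0.2]
finger_gap: 0.976
clock: 22.72
ee_pos: [0.5058, -0.1054, 0.1593]
ee_rot: [1.378, 1.09, -1.378]
force: [-0.4, -0.8, 0.6]
finger_gap: 0.996
[-0.2713 -0.1379  1.5233  0.      1.7562 -0.0388]
[[ 0.      0.9731 -0.2303]
 [ 0.     -0.2303 -0.9731]
 [-1.      0.     -0.    ]]
to handle, tool: [ 0.0003 18.4014 -7.4258]
```

View pics/w16.png

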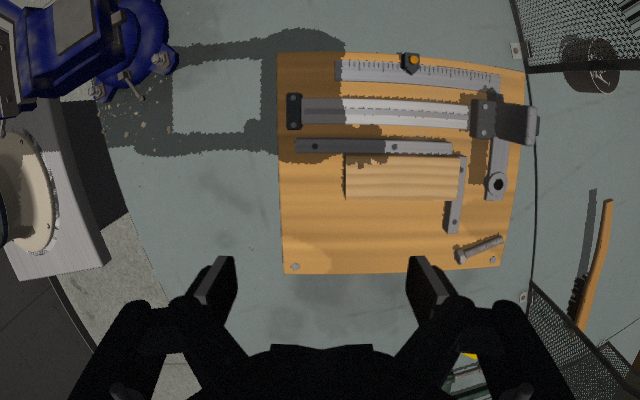

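View pics/t16z.png

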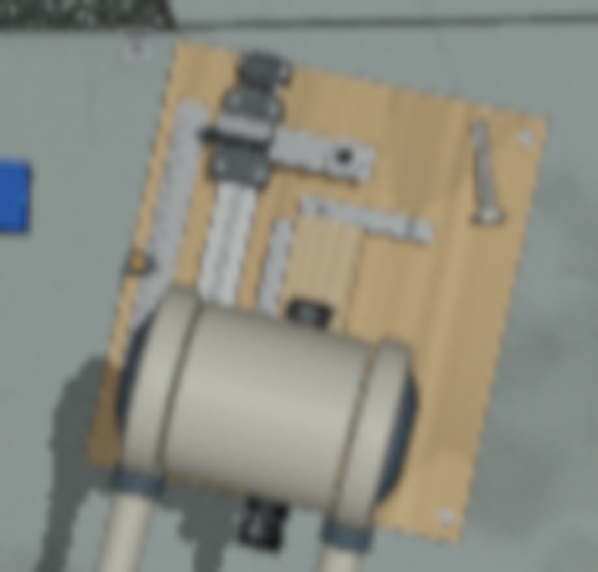

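```bash
python3 -m creep '[{"grip":8.5,"travel":[0,3,-1.2],"spin":0},{"grip":8.5,"travel":[0,3.2,-1.3],"spin":0},{"grip":8.5,"travel":[0,3.2,-1.3],"spin":0},{"grip":8.5,"travel":[0,3.2,-1.3],"spin":0},{"grip":8.5,"travel":[0,3,-1.2],"spin":0},{"grip":8.5,"travel":[0,2.8,-1.1],"spin":0},{"grip":8.5,"travel":[0,0,0],"spin":0},{"grip":8.5,"travel":[0,0,0],"spin":0},{"grip":8.5,"travel":[0,0,0],"spin":0},{"grip":8.5,"travel":[0,0,0],"spin":0}]'
python3 - <<'E'
from h import *
import pickle
s=state();pickle.dump(s,open("s17.pkl","wb"));im=camera("wrist");cv2.imwrite("pics/w17.png",im[:,:,::-1])
im=camera("top");cv2.imwrite("pics/t17.png",im[:,:,::-1])
E
```

```text
clock: 23.65
ee_pos: [0.7014, -0.0764, 0.1605]
ee_rot: [1.38, 1.088, -1.379]
force: [-0.7, 0.1, -0.5]
finger_gap: 0.997
```

View pics/w17.png

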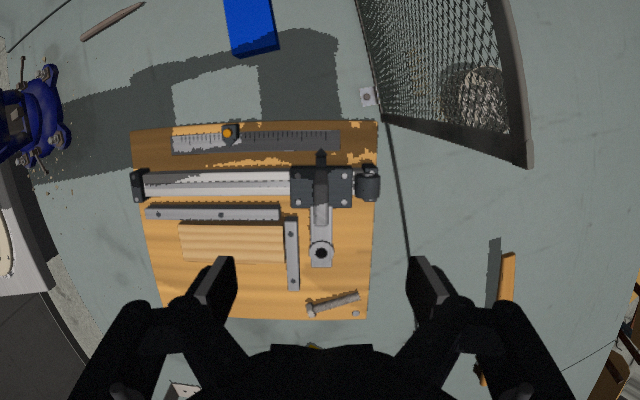

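Run:
```python
from h import *
import pickle
im=cv2.imread("pics/w17.png");cv2.imwrite("pics/w17z.png",cv2.resize(im[110:280,200:400],None,fx=3.5,fy=3.5,interpolation=cv2.INTER_CUBIC))
s=pickle.load(open("s17.pkl","rb"));print(s["ee_pos"])
Rm=Rn.from_rotvec(s["ee_rot"]).as_matrix()
c=camera_info("wrist");M=np.linalg.inv(c["mount"]);K=c["camera_matrix"]
for z in (-.018,.018):
  for y in (-.006,.006):
    for zz in (.106,.055):
      pt=np.array([s["ee_pos"][2]-zz,y,z]);p=M[:3,:3]@pt+M[:3,3];th=np.arctan2(np.hypot(p[0],p[1]),p[2]);v=p[:2]/np.hypot(p[0],p[1])*th*K[0,0]+K[:2,2];print("pred if centred",z,y,zz,v)
```

```text
[ 0.7014 -0.0764  0.1605]
pred if centred -0.018 -0.006 0.106 [312.3592 184.2118]
pred if centred -0.018 -0.006 0.055 [313.8763 170.4953]
pred if centred -0.018 0.006 0.106 [327.8789 184.2114]
pred if centred -0.018 0.006 0.055 [326.7472 170.4941]
pred if centred 0.018 -0.006 0.106 [312.7539 227.3354]
pred if centred 0.018 -0.006 0.055 [314.1196 207.0767]
pred if centred 0.018 0.006 0.106 [327.5742 227.3402]
pred if centred 0.018 0.006 0.055 [326.5582 207.0787]
```

View pics/w17z.png

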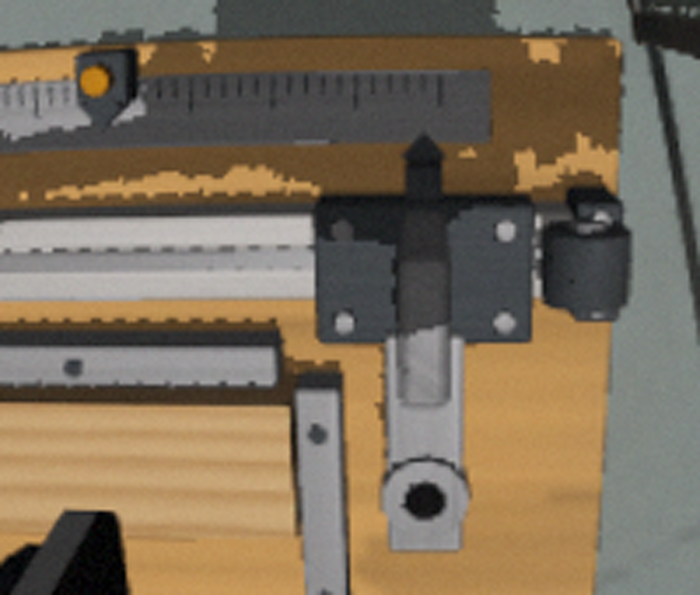

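Run:
```python
from h import *
import pickle
s=pickle.load(open("s17.pkl","rb"))
Z=lambda p:(np.array(p)-1.25)/3.5+[200,110]
a=wonz(s,Z((424,138)),.0285);b=wonz(s,Z((103,125)),.0285)
Rm=Rn.from_rotvec(s["ee_rot"]).as_matrix()
print(a,b,Rm.T@(b-a))
# rail direction in tool frame: saddle edges / scale edges
p=wonz(s,Z((0,300)),.032);q=wonz(s,Z((316,299)),.032);print(Rm.T@(q-p))
p=wonz(s,Z((0,408)),.042);q=wonz(s,Z((296,403)),.042);print("block edge",Rm.T@(q-p))
```

```text
[ 0.71   -0.043   0.0285] [ 0.6193 -0.0157  0.0285] [-0.0001 -0.0945 -0.0055]
[0.0001 0.0997 0.0001]
block edge [ 0.0001  0.0941 -0.0029]
```

```bash
python3 -m creep '[{"grip":8.5,"travel":[2.5,0,0],"spin":0},{"grip":8.5,"travel":[3,0,0],"spin":0},{"grip":8.5,"travel":[2.5,0,0],"spin":0},{"grip":8.5,"travel":[1,0,0],"spin":0},{"grip":8.5,"travel":[0,0,0],"spin":0},{"grip":8.5,"travel":[0.8,0,0],"spin":0},{"grip":8.5,"travel":[0.8,0,0],"spin":0},{"grip":8.5,"travel":[0.7,0,0],"spin":0},{"grip":8.5,"travel":[0,0,0],"spin":0},{"grip":8.5,"travel":[0,0,0],"spin":0}]'
python3 -m creep '[{"grip":0.5,"travel":[0,0,0],"spin":0},{"grip":0.5,"travel":[0,0,0],"spin":0},{"grip":0.5,"travel":[0,0,0],"spin":0},{"grip":0.5,"travel":[0,0,0],"spin":0},{"grip":0.5,"travel":[0,0,0],"spin":0},{"grip":0.5,"travel":[0,0,0],"spin":0},{"grip":0.5,"travel":[0,0,0],"spin":0},{"grip":0.5,"travel":[0,0,0],"spin":0},{"grip":0.5,"travel":[0,0,0],"spin":0},{"grip":0.5,"travel":[0,0,0],"spin":0}]'
python3 - <<'E'
from h import *
im=camera("wrist");cv2.imwrite("pics/w18.png",im[:,:,::-1])
E
```

```text
clock: 24.58
ee_pos: [0.7019, -0.076, 0.0462]
ee_rot: [1.379, 1.09, -1.38]
force: [-0.3, -0.3, 0.7]
finger_gap: 0.995
clock: 25.42
ee_pos: [0.7014, -0.0759, 0.0466]
ee_rot: [1.379, 1.09, -1.38]
force: [-5.6, 0.7, 2.6]
finger_gap: 0.127
```

View pics/w18.png

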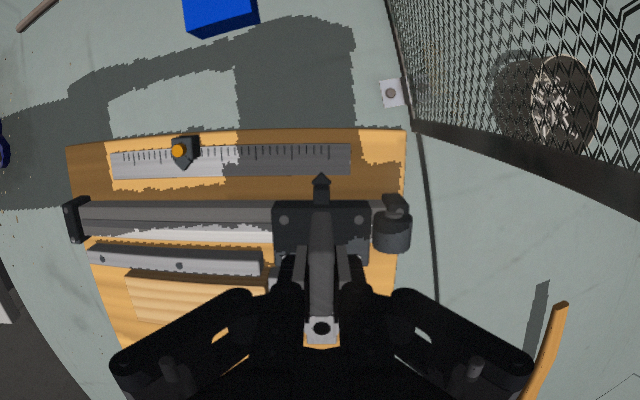

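```bash
python3 -m creep '[{"grip":0.5,"travel":[0,-1,0],"spin":0},{"grip":0.5,"travel":[0,-1.5,0],"spin":0},{"grip":0.5,"travel":[0,-1.5,0],"spin":0},{"grip":0.5,"travel":[0,-1.5,0],"spin":0},{"grip":0.5,"travel":[0,-1.5,0],"spin":0},{"grip":0.5,"travel":[0,-1.2,0],"spin":0},{"grip":0.5,"travel":[0,-0.8,0],"spin":0},{"grip":0.5,"travel":[0,0,0],"spin":0},{"grip":0.5,"travel":[0,0,0],"spin":0},{"grip":0.5,"travel":[0,0,0],"spin":0}]'
cat > look.py <<'E'
from h import *
import sys,pickle
n=sys.argv[1]
s=state();pickle.dump(s,open(f"s{n}.pkl","wb"));im=camera("wrist");cv2.imwrite(f"pics/w{n}.png",im[:,:,::-1])
cv2.imwrite(f"pics/w{n}z.png",cv2.resize(im[120:240,260:380,::-1],None,fx=5,fy=5,interpolation=cv2.INTER_CUBIC))
print(s["ee_pos"],s["force"])
E
python3 look.py 19
```

```text
clock: 26.3
ee_pos: [0.6163, -0.0559, 0.0466]
ee_rot: [1.381, 1.085, -1.376]
force: [5.8, -2.6, -1.0]
finger_gap: 0.124
[ 0.6163 -0.0559  0.0466] [ 5.7771 -2.5918 -1.0338]
```

View pics/w19.png

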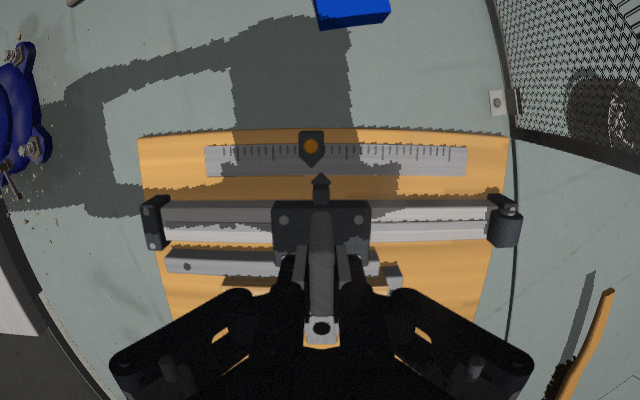

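View pics/w19z.png

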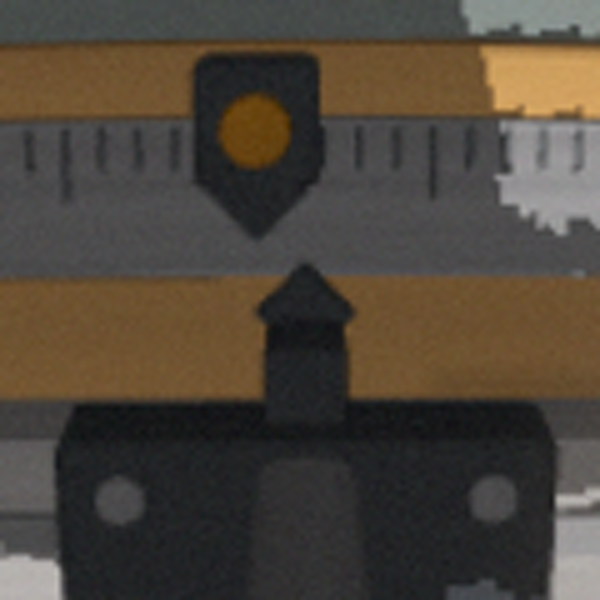

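```bash
cat > off.py <<'E'
from h import *
import sys,pickle
n=sys.argv[1];v=list(map(float,sys.argv[2:]))
s=pickle.load(open(f"s{n}.pkl","rb"));Rm=Rn.from_rotvec(s["ee_rot"]).as_matrix()
Z=lambda p:(np.array(p)-2)/5+[260,120]
pt=wonz(s,Z(v[0:2]),.0285);ix=wonz(s,Z(v[2:4]),.0285)
a=wonz(s,Z(v[4:6]),.0137);b=wonz(s,Z(v[6:8]),.0137)
u=(b-a)/np.linalg.norm(b-a);d=ix-pt
print("scale dir yaw",np.arctan2(u[1],u[0]),"tool y yaw",np.arctan2(Rm[1,1],Rm[0,1]))
print("along (mm)",1e3*d@u,"with jig -0.235:",1e3*d@[np.cos(.235),-np.sin(.235),0],"perp",1e3*np.linalg.norm(d-u*(d@u)))
E
python3 off.py 19 306 263 258 240 10 277 560 276
```

```text
scale dir yaw -0.23426511116698062 tool y yaw -0.23420723764927845
along (mm) -6.168951808148725 with jig -0.235: -6.171187422036733 perp 3.044378681196317
```

```bash
python3 -m creep '[{"grip":0.5,"travel":[0,-0.2,0],"spin":0},{"grip":0.5,"travel":[0,-0.2,0],"spin":0},{"grip":0.5,"travel":[0,-0.2,0],"spin":0},{"grip":0.5,"travel":[0,-0.02,0],"spin":0},{"grip":0.5,"travel":[0,0,0],"spin":0},{"grip":0.5,"travel":[0,0,0],"spin":0},{"grip":0.5,"travel":[0,0,0],"spin":0},{"grip":0.5,"travel":[0,0,0],"spin":0},{"grip":0.5,"travel":[0,0,0],"spin":0},{"grip":0.5,"travel":[0,0,0],"spin":0}]'
python3 look.py 20
```

```text
clock: 27.18
ee_pos: [0.6106, -0.0546, 0.0466]
ee_rot: [1.381, 1.085, -1.376]
force: [7.1, -1.4, -3.1]
finger_gap: 0.126
[ 0.6106 -0.0546  0.0466] [ 7.1022 -1.385  -3.1103]
```

View pics/w20z.png

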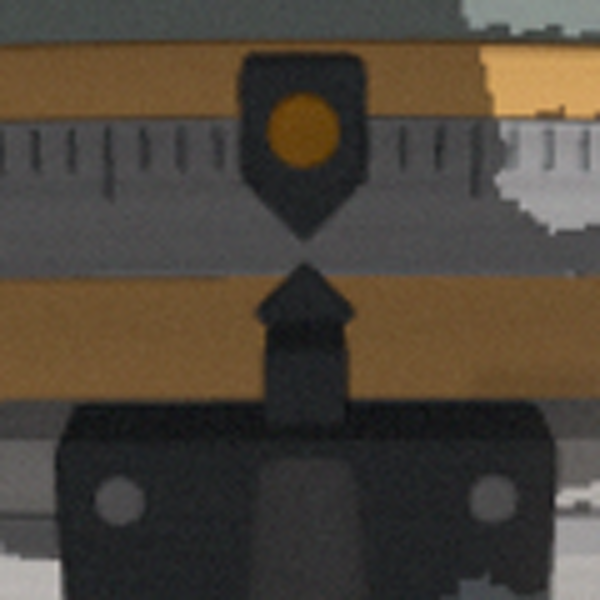

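```bash
python3 off.py 20 306 263 304 240 10 277 560 276
python3 - <<'E'
from h import *
im=camera("top");a=cv2.resize(im[100:270,200:460,::-1],None,fx=3,fy=3,interpolation=cv2.INTER_CUBIC);cv2.imwrite("pics/t20.png",a)
im=camera("scene");cv2.imwrite("pics/s20.png",cv2.resize(im[160:260,265:385,::-1],None,fx=6,fy=6,interpolation=cv2.INTER_CUBIC))
w=cv2.imread("pics/w20.png");cv2.imwrite("pics/w20b.png",cv2.resize(w[230:340,130:430],None,fx=2.6,fy=2.6,interpolation=cv2.INTER_CUBIC))
E
```

```text
scale dir yaw -0.23436583456556415 tool y yaw -0.23426373011314752
along (mm) -0.25652069745569017 with jig -0.235: -0.25844289644685936 perp 3.0311502291936883
```

View pics/t20.png

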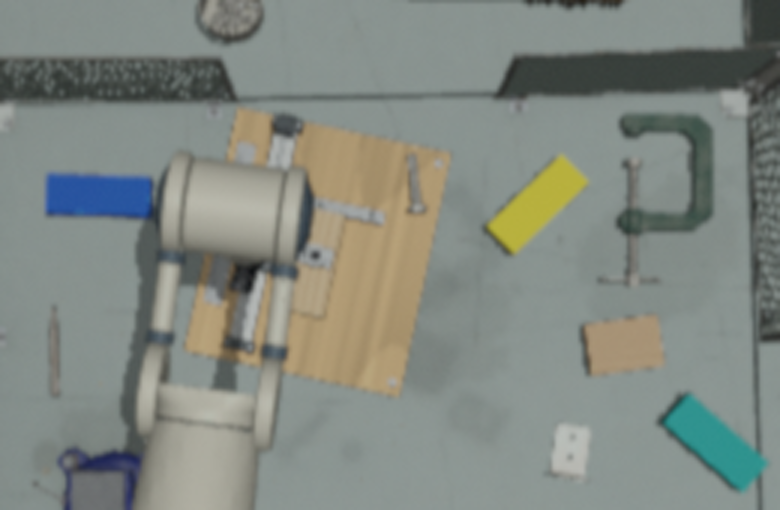

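View pics/s20.png

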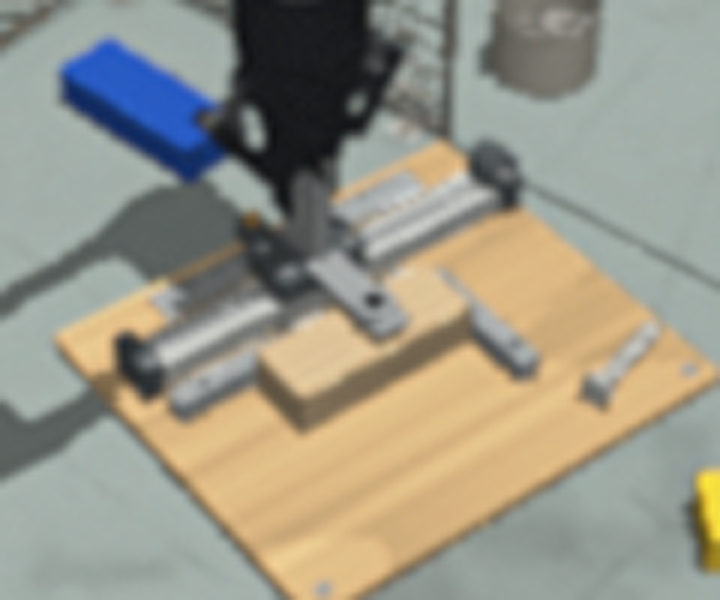

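View pics/w20b.png

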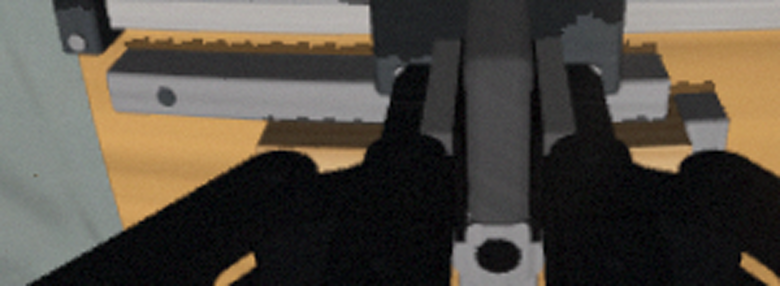

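```bash
python3 -c "
from plant import *
print(state()['clock']);print(hand_in())"
```

```text
27.3333
the job is handed in; nothing more can be done
None
```

I pushed the pine block home and pulled the guide slide to the index mark. I handed the job in at 27.3 s with the gripper still holding the handle.

- **Block:** I gripped it, turned it square and slid it into the corner. I then nudged it with shut fingers from the side (13 N) and from the near end (11.5 N). Both times the block stopped firmly, and both the overhead and angled views show it home.
- **Slide:** The two pointers were about 0.26 mm apart along the scale, within my pixel error. The gap across them was 3.0 mm, matching the 3 mm given. The spring load at the wrist was about 7 N.
- **Other things on the bench:** The beech block, bracket, bolt, punch and the coloured look-alikes look unmoved in the last overhead view.

Two checks disagreed along the way:

- **Fingertip position:** The fingertips sit about 33 mm behind the stated TCP. My first two closings passed above the block without touching it, so I worked from the observed tips after that.
- **Gap to the fence:** After the first placing, the wrist picture showed a 1–2 mm gap between block and fence. That is about my measuring error, but I made the extra nudges because of it. I did not measure the gap again afterwards, only checked it by stop force and by eye.

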